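Swing the dosing arm over the beaker and clamp it

TASK

Keep the gripper closed and use it like one finger: push the dosing arm round from the side until its spout stands over the middle of the beaker with the red band. Then push the red-knobbed clamp lever on top of the mast clockwise (seen from above) all the way to its stop, leaving the spout over the beaker. Only push: do not pinch or straddle the arm or the lever, and do not lift or shift the beaker or the things around it.

Things in the scene. Friction and masses are not known exactly. Their poses are not given: they have to be found in the camera images.
- dosing_stand: fixed dosing stand: white box 104 x 104 mm, 66 mm high, with a steel mast of 11 mm radius on its centre. Origin: on the mast's axis at the work surface, z up. Arm and clamp lever both turn about this vertical axis. It is yawed about z; its own -x side (with the dark screen) faces roughly towards the robot.
- dosing_arm (a joint): angle of the swing arm, rad, counter-clockwise seen from above; 0 = arm along the stand's own -x, range -1.5 to 1.5. Direction of the arm in the world = stand yaw + pi + this angle. Stiff hinge (friction about 0.25 N m, 2 N at the push point): it stays where it is left. The clamp adds nothing to that friction, so a later push would still move the arm.
- tube_push (a point): good place to push the dosing arm sideways: on the centre line of its horizontal steel tube (12 mm diameter, centre line 210 mm above the surface), 125 mm from the mast axis. Its x axis runs along the arm towards the mast, z up. The blue arm hub round the mast has 18 mm radius and spans z = 195 to 225 mm.
- spout_tip (a point): lower end of the down-turned spout at the arm's end, 170 mm from the mast axis, 164 mm above the surface (above the beaker and the bottle).
- clamp_lever (a joint): angle of the clamp lever, rad, growing clockwise seen from above; starts between 0 and 0.2 (open), hard stop at 1.35 (clamped). Direction of the lever in the world = stand yaw + 1.745 - this angle. Friction about 0.18 N m (3.3 N at the push point); stays where it is left.
- clamp_push (a point): good place to push the clamp lever sideways: on the centre line of its steel rod (11 mm diameter, 248 mm above the surface), 55 mm from the mast axis; its x axis runs out along the rod, z up; a red ball of 11 mm radius ends the rod at 80 mm. Black hub of 17 mm radius on the axis, top of its screw at 263 mm.
- beaker: glass beaker with a red band, 102 mm wide over the rim, 139 mm high; stands loose on the surface to the left or the right of the arm, on the circle that the spout sweeps (within about 12 mm). Origin: on its axis at the underside. Leave it where it stands.
- bottle_blue: glass bottle with a blue cap, 80 mm diameter, 150 mm high, standing loose on the other side of the arm. Origin: centre of the underside. Bystander.
- petri: petri dish, 90 mm diameter, 12 mm high, loose on the surface in front of the stand, under the arm. Origin: centre of the underside. Bystander.
- wash_bottle: white wash bottle with red cap, 70 x 111 x 191 mm, at the left rear. Origin: centre of the underside. Bystander.
- cool_block: dark blue cooler block, 87 x 127 x 28 mm, at the right. Origin: centre of the underside. Bystander.
- label_tape: roll of cream label tape, 77 mm diameter, 19 mm high, at the right front. Origin: centre of the underside. Bystander.
- tipbox_grey: grey box with lid, 89 x 120 x 65 mm, at the left front. Origin: centre of the underside. Bystander.
Mind the look-alikes: they are no part of the job. What is shaped like the beaker but purple or yellow is not meant.

How it is judged:
By the outcome, as a careful person would: the job done as asked, in the order asked, and still so for the second after the job is handed in, with the robot touching nothing.
It also fails if it takes over 54 s, if anything falls off the work surface, if the arm or the gripper's body presses on something with over 40 N, if the wrist force passes 120 N, or if a joint passes its speed limit or range.

ROBOT

A 7-joint arm with a two-finger parallel gripper is mounted at the origin on a cart in front of the work surface, level with it; the furniture and walls round the work are solid. World frame = base frame: x ahead of the robot, y to its left, z up, the work surface at z = 0. Lengths are in mm, angles in rad, forces in N, time in s.
With the tool pointing down it reaches from about 350 to 900 mm from the base axis. Payload 7.2 kg.
Tool frame: the origin (TCP) lies midway between the tips of the shut fingers; the grasp point (between the pads) lies env.grasp_offset behind it (env.grasp_offset is the distance from the TCP to the grasp point, in mm); y points along the fingers, z is the direction in which the jaws open and shut, and the axes are right-handed (so a half turn about y gives the same grasp; the last joint's range is limited). The gripper opens to 88 mm and grips with 3 to 60 N. Pads are 20 mm wide; open, the fingers measure 115 mm over their backs; the gripper's body (75 mm by 178 mm) begins 61 mm behind the grasp point.
Start: joints at [-1.356, 0.411, -0.013, 1.596, 0.006, 1.134, -0.082], TCP at [174.413, 600.174, 222.653] pointing down, gripper open.
Joint ranges: [-2.95, 2.95], [-0.29, 1.99], [-1.47, 1.44], [0.14, 2.54], [-1.03, 4.17], [0.13, 1.85], [-2.86, 2.86]. Speed limits (rad/s): [2.39, 2.39, 3.01, 3.01, 3.14, 3.14, 3.14].

INTERFACE

Orientations are given as [roll, pitch, yaw] about the fixed x, y, z axes, in that order (R = Rz(yaw) Ry(pitch) Rx(roll)).
In Python, from bench import env gives the robot as it stands. The module is installed in compiled form; this text tells all that it offers.
- The arm moves only by the tool move_arm, never from a script. Its argument "series" is text: rows parted by semicolons, each of 6 numbers parted by spaces: the shift along the tool's x, y, z in cm, then the turn, a rotation vector about the tool's x, y, z in rad. In form: x y z wx wy wz; .... A call has 1 to 12 rows; each row shifts and turns the pose as measured when the row begins, along the tool's axes as they then stand; what a row does not reach is not made up. A row lasts 1/8 s, in which the tool goes at most 62.5 mm and 10.7 degrees, less where a joint would pass 70% of its speed; a pose out of reach is approached as far as the arm can. A call is refused whole if a number of a shift passes 6.25 or a number of a turn 0.188, either way. A call with a gripper value outside its range is refused whole. "jaw" is the finger opening in cm, from 0 to 8.78, set as the call begins (left out, the last holds). The fingers move at their own pace and stop on an object; "grip_force" is the grip in N (left out, the last holds). Time passes only in rows, so rows that do not move let the fingers close. It gives the time, the measured TCP pose, the force and the opening at its end, in the units of the state.
- env.sense(): the state, without advancing time (a new reading comes with each control period).
- env.camera(name): name is "scene" or "top" or "wrist"; returns the picture (420x560x3 uint8, red, green, blue); there is no depth.
- env.camera_model(name): a dict with "camera_matrix" (3x3 intrinsics, pixels), "dist" ([k1, k2, p1, p2, k3] as OpenCV has them; the pictures are not rectified), "eye" and "orientation" of the camera in the world; the wrist camera has in their place "hand_eye" (4x4, takes a point from camera to tool coordinates, whose origin is the TCP and whose axes are the tool frame's). Camera axes: x right, y down, z forward; pixel columns grow to the right and rows downward; lengths in mm; the calibration is good to about 2 mm. A picture is of the moment at which its call begins: read the wrist's pose just before it. camera_model takes no time and is no camera call.
- env.sign_off(): hands the job in, once; it reports no verdict.
Trained networks look in the newest picture that a camera, given by its name, has taken for a name from the list of things; names that differ only in an ending like _2 or _b are one class to them, and where a whole thing is asked for, a point or a joint stands for the part that bears it (a point fixed in the world has none). Each returns a list of dicts, best first, with "conf" (0 to 1); they miss things now and then, are a little off and sometimes report something else, mostly with a low value. They report only what shows in the picture. A call takes as long as a camera call. They do not tell look-alikes from the thing itself.
- env.search_frame(target, camera): "point" ([x, y, z] in mm, in the coordinates of the camera as it stood for that picture, good to about 4 mm: the middle of the surface that is visible of it).
The state is a dict: "t": time; "joint_positions": joint angles; "qvel": joint speeds; "tau": joint torques, N m; "position": TCP position; "tcp_rot": TCP orientation; "wrist_force": force on the tool from outside, world axes, zero at the start; "ft_torque": the same for the moment, N m; "finger_gap": opening from 0.0 (shut) to 1.0 (fully open).
Only numpy, scipy, OpenCV 4.12 (cv2) and the standard library are available. Lean on these libraries where they do the work, as an engineer would, in place of code of your own. Each camera call takes 0.05 s, during which the arm holds its last target.

## Working session

There is one attempt and no reset: what is moved stays moved. The work goes in short steps, Python scripts to look and compute and a tool call to move; the robot and the scene stay as the last step left them, time stands still between calls to the robot, and variables do not carry over. Pictures are saved under pics/ and viewed, and the job is handed in when it is done.

Besides the shell and the picture viewer there is one more tool, called after "Call:" in YAML: its name, and indented under it one key for each argument. move_arm: Moves the arm, as the interface text tells. Its arguments: {"type":"object","properties":{"series":{"type":"string"},"jaw":{"type":"number"},"grip_force":{"type":"number"}},"required":["series"]}

```bash
mkdir -p pics; cat > h.py <<'E'
import numpy as np, cv2
from bench import env
from scipy.spatial.transform import Rotation as R
def save(cam,name):
    im=env.camera(cam); cv2.imwrite('pics/'+name,im[:,:,::-1]); return im
E
python3 - <<'E'
from h import *
s=env.sense(); print(s, env.grasp_offset)
for c in ['scene','top']:
    save(c,c+'0.png'); m=env.camera_model(c); print(c,m)
    for t in ['dosing_stand','dosing_arm','clamp_lever','beaker','bottle_blue','petri','wash_bottle','tipbox_grey','cool_block','label_tape','spout_tip']:
        try: print(t,[(np.round(d['point']),round(d['conf'],2)) for d in env.search_frame(t,c)][:3])
        except Exception as e: print(t,e)
print(env.sense()['t'])
E
```

```text
{'t': 0.0, 'joint_positions': array([-1.35621258,  0.41189045, -0.01271441,  1.59704193,  0.00557593,
        1.13429414, -0.08217381]), 'qvel': array([ 0.00033756,  0.0002208 ,  0.00098549, -0.00035181,  0.00157675,
       -0.00070472, -0.0003784 ]), 'tau': array([-9.23851212e-05, -5.87955594e+01,  6.41843006e-01, -2.91072392e+01,
       -5.38704777e-02,  1.86804018e-02,  1.39323138e-04]), 'position': array([174.28413752, 599.68054916, 221.81581146]), 'tcp_rot': array([-1.57239242e+00, -9.06419891e-05, -2.82740858e-01]), 'wrist_force': array([ 0.27687055, -0.0697746 ,  0.16827348]), 'ft_torque': array([ 0.03286376,  0.02614762, -0.00514374]), 'finger_gap': 1.000113264925895} 18.700000000000003
scene {'camera_matrix': array([[402.09745727,   0.        , 279.64191372],
       [  0.        , 402.09745727, 205.78550951],
       [  0.        ,   0.        ,   1.        ]]), 'dist': array([-0.05344471,  0.        ,  0.        ,  0.        ,  0.        ]), 'eye': array([-345.28863567, -469.38927761, 1196.16379629]), 'orientation': array([-2.36909866,  0.00381341, -1.08782256])}
dosing_stan
[... 1199 characters left out ...]
osing_stand [(array([  56.,  -40., 1599.]), 0.68), (array([  56.,  -58., 1411.]), 0.65)]
dosing_arm [(array([  47.,   23., 1442.]), 0.57)]
clamp_lever [(array([  52.,  -56., 1404.]), 0.61)]
beaker [(array([ 271.,  151., 1567.]), 0.96), (array([-171.,  -77., 1580.]), 0.94), (array([ -54.,   62., 1570.]), 0.88)]
bottle_blue [(array([ 216.,    5., 1553.]), 0.63)]
petri [(array([  98.,  105., 1645.]), 0.66)]
wash_bottle [(array([-401., -114., 1564.]), 0.78)]
tipbox_grey [(array([-404.,  130., 1593.]), 0.95)]
cool_block [(array([ 456.,  -93., 1636.]), 0.61)]
label_tape [(array([ 465.,   62., 1633.]), 0.67)]
spout_tip [(array([  47.,   24., 1442.]), 0.84), (array([  52.,  -59., 1410.]), 0.31)]
1.2
```

View pics/scene0.png

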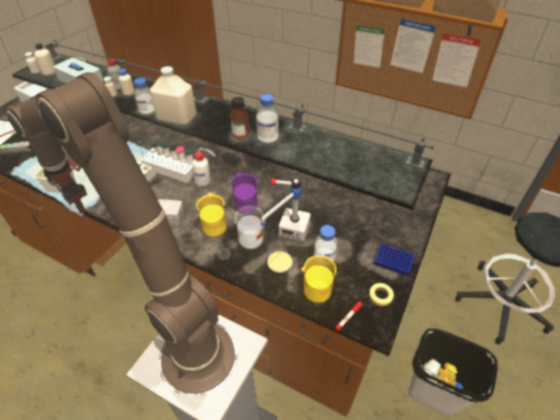

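View pics/top0.png

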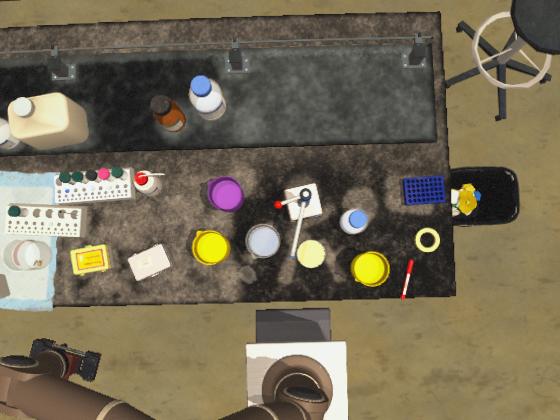

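```bash
cat >> h.py <<'E'
def cam(c):
    m=env.camera_model(c); return m['camera_matrix'],m['dist'],np.array(m['eye']),R.from_euler('xyz',m['orientation']).as_matrix()
def pix(c,P):
    K,D,e,M=cam(c); p=(np.atleast_2d(P)-e)@M
    return cv2.projectPoints(p.astype(float),np.zeros(3),np.zeros(3),K,D)[0][:,0]
def ray(c,uv,z):
    K,D,e,M=cam(c); u=cv2.undistortPoints(np.array(uv,float).reshape(-1,1,2),K,D)[:,0]
    d=np.c_[u,np.ones(len(u))]@M.T; z=np.broadcast_to(z,len(u)); return e+d*((z-e[2])/d[:,2])[:,None]
def w(c,p):
    K,D,e,M=cam(c); return e+M@np.array(p)
E
cat > a.py <<'E'
from h import *
for n,p in dict(stand=[56,-40,1599],arm=[47,23,1442],lever=[52,-56,1404],b1=[271,151,1567],b2=[-171,-77,1580],b3=[-54,62,1570],bot=[216,5,1553],petri=[98,105,1645],wash=[-401,-114,1564]).items(): print(n,w('top',p).round())
print('scene')
for n,p in dict(stand=[48,62,1515],arm=[7,-8,1388],lever=[37,-81,1388],b1=[127,243,1317],b2=[-257,32,1511],b3=[-118,80,1473]).items(): print(n,w('scene',p).round())
E
python3 a.py
```

```text
stand [578. -24.  65.]
arm [504. -14. 217.]
lever [580. -22. 260.]
b1 [ 379. -233.   81.]
b2 [620. 202.  88.]
b3 [477.  89.  88.]
bot [ 525. -183.  106.]
petri [435. -61.   8.]
wash [662. 431. 109.]
scene
stand [572. -38.  68.]
arm [519. -20. 208.]
lever [580. -22. 259.]
b1 [ 372. -232.   83.]
b2 [447. 241.  93.]
b3 [458.  90.  86.]
```

```bash
python3 - <<'E'
from h import *
a=cv2.imread('pics/top0.png')[160:300,200:390]; cv2.imwrite('pics/c1.png',cv2.resize(a,None,fx=4,fy=4,interpolation=cv2.INTER_CUBIC))
a=cv2.imread('pics/scene0.png')[165:285,215:355]; cv2.imwrite('pics/c2.png',cv2.resize(a,None,fx=5,fy=5,interpolation=cv2.INTER_CUBIC))
E
```

```text
(no output)
```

View pics/c1.png

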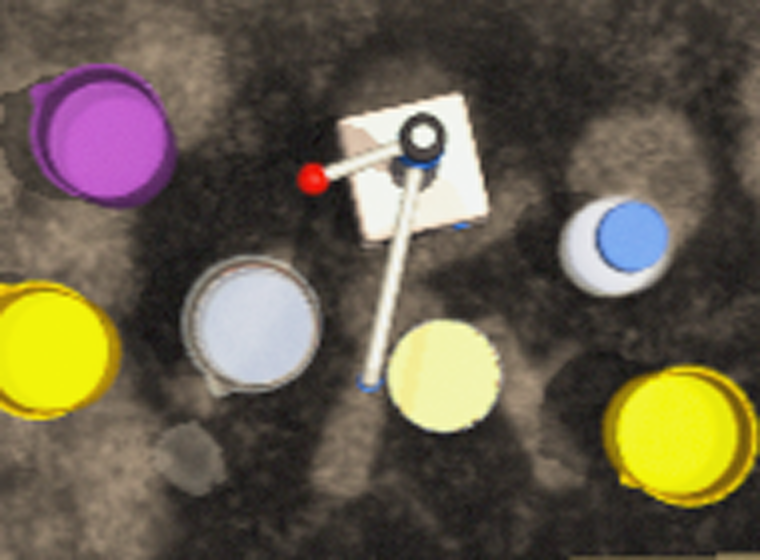

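View pics/c2.png

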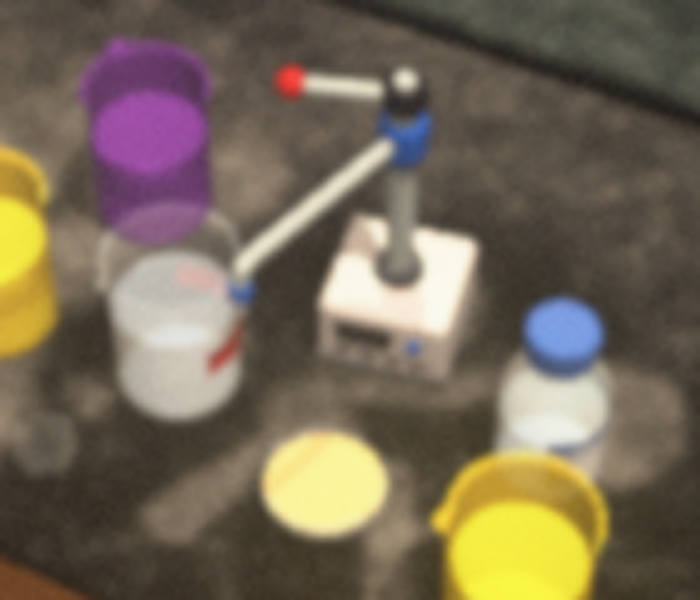

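```bash
python3 - <<'E'
from h import *
n=['screw','ball','elbow','rim','hubarm','foot-mast']
f=lambda l:[(200+u/4-.4,160+v/4-.4) for u,v in l]
g=lambda l:[(215+u/5-.4,165+v/5-.4) for u,v in l]
T=ray('top',f([(424,137),(313,179),(370,383),(252,323),(416,165)]),[263,248,210,139,215])
S=ray('scene',g([(405,80),(291,81),(241,290),(168,248),(397,145),(400,272)]),[263,248,205,139,213,66])
print(T.round(1));print(S.round(1))
E
```

```text
[[593.1 -36.9 263. ]
 [568.1  39.6 248. ]
 [427.3   4.2 210. ]
 [473.8  88.9 139. ]
 [579.1 -32.6 215. ]]
[[591.3 -36.4 263. ]
 [568.6  41.  248. ]
 [413.9  -4.1 205. ]
 [475.6  93.4 139. ]
 [577.8 -38.1 213. ]
 [592.2 -37.1  66. ]]
```

Call:
move_arm:
  series: "0 -6 0 0 0 0; 0 -3 -3 0 0 0; 4 0 -4.7 0 0 0; 4 0 -4.7 0 0 0; 4 0 -4.7 0 0 0; 4 0 -4.7 0 0 0; 4 0 -4.7 0 0 0; 4 0 -4.7 0 0 0; 4 0 -4.7 0 0 0; 4 0 -4.7 0 0 0; 4 0 -4.7 0 0 0; 4 0 -4.7 0 0 0"
  jaw: 0
  grip_force: 30

```text
t: 2.7
position: [421.3, 2.5, 315.9]
tcp_rot: [-1.562, -0.003, -0.275]
wrist_force: [1.1, 0.4, -0.6]
finger_gap: 0.005
```

```bash
cat >> h.py <<'E'
MAST=np.array([592.,-36.7])
def to(xyz,yaw=None):
    s=env.sense(); r=R.from_euler('xyz',s['tcp_rot']); p=s['position']
    d=r.inv().apply(np.array(xyz)-p)/10
    rv=np.zeros(3)
    if yaw is not None: rv=(r.inv()*R.from_euler('xyz',[-np.pi/2,0,yaw])).as_rotvec()
    print('t',round(s['t'],2),'pos',p.round(1),'rot',s['tcp_rot'].round(3),'F',s['wrist_force'].round(1),'gap',round(s['finger_gap'],3),'| shift',d.round(2),'turn',rv.round(3))
def tp(a,off,r=125):
    return MAST+r*np.array([np.cos(a),np.sin(a)])+off*np.array([-np.sin(a),np.cos(a)])
E
python3 - <<'E'
from h import *
print(tp(2.898,45)); to([*tp(2.898,45),196],2.898-np.pi)
E
```

```text
[459.83669993 -50.2226519 ]
t 2.7 pos [421.3   2.5 315.9] rot [-1.562 -0.003 -0.275] F [ 1.1  0.4 -0.6] gap 0.005 | shift [ 5.1  11.97 -4.14] turn [-0.009 -0.032  0.004]
```

Call:
move_arm:
  series: "4 0 -4 0 -0.03 0; 1.2 2 -0.4 0 0 0; 0 4 0 0 0 0; 0 4 0 0 0 0; 0 1.8 0 0 0 0; 0 0 0 0 0 0"

```text
t: 3.45
position: [463.6, -60.6, 196.6]
tcp_rot: [-1.56, -0.01, -0.254]
wrist_force: [0.3, 0.3, 0.9]
finger_gap: 0.005
```

```bash
python3 - <<'E'
from h import *
to([*tp(2.898,45),196],2.898-np.pi)
save('scene','s1.png');save('top','t1.png');save('wrist','w1.png')
a=cv2.imread('pics/scene0.png')
a=cv2.imread('pics/scene0.png')
b=[cv2.resize(cv2.imread('pics/s1.png')[150:290,200:370],(396,326)),cv2.resize(cv2.imread('pics/t1.png')[160:300,200:370],(396,326))]
cv2.imwrite('pics/d1.png',np.hstack(b))
E
```

```text
t 3.45 pos [463.6 -60.6 196.6] rot [-1.56  -0.01  -0.254] F [0.3 0.3 0.9] gap 0.005 | shift [-0.62  0.07  0.91] turn [-0.01 -0.01  0.01]
```

View pics/d1.png

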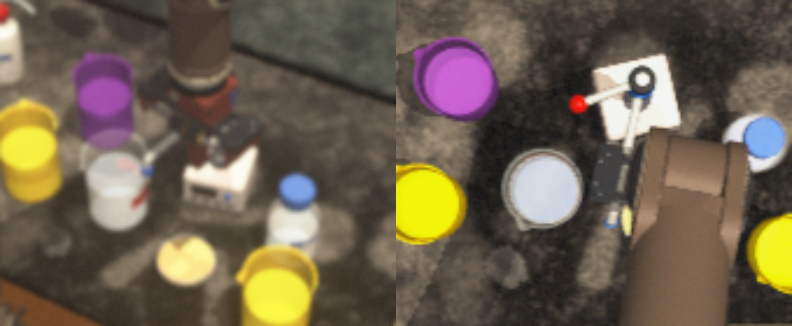

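View pics/w1.png

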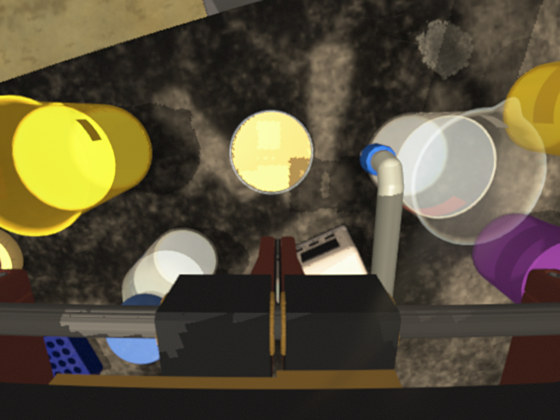

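```bash
cat >> h.py <<'E'
def arc(a0,a1,off,r=125,n=8,z=196):
    # prints tool-frame shifts for n steps
    A=np.linspace(a0,a1,n+1); rel=[]
    for i in range(n):
        r0=R.from_euler('xyz',[-np.pi/2,0,A[i]-np.pi]); r1=R.from_euler('xyz',[-np.pi/2,0,A[i+1]-np.pi])
        d=r0.inv().apply(np.r_[tp(A[i+1],off,r)-tp(A[i],off,r),0])/10
        rel.append(np.r_[d,(r0.inv()*r1).as_rotvec()])
    print(np.round(rel[0],3))
E
python3 - <<'E'
from h import *
to([*tp(2.898,22),198],2.898-np.pi)
arc(2.898,2.418,17)
E
```

```text
t 3.6 pos [464.9 -60.6 198.4] rot [-1.559 -0.013 -0.253] F [0.7 0.5 1. ] gap 0.006 | shift [-0.77  0.06  3.17] turn [-0.012 -0.01   0.013]
[-0.079  0.     0.753  0.     0.06  -0.   ]
```

Call:
move_arm:
  series: "-0.4 0.1 1.2 -0.01 -0.01 0.01; -0.4 0 1.2 0 0 0; 0 0 0.8 0 0 0; -0.1 0 0.75 0 0.06 0; -0.1 0 0.75 0 0.06 0; -0.1 0 0.75 0 0.06 0; -0.1 0 0.75 0 0.06 0"

```text
t: 4.47
position: [472.5, 6.3, 199.9]
tcp_rot: [-1.567, -0.007, -0.487]
wrist_force: [0.8, -2.4, -0.9]
finger_gap: 0.008
```

```bash
python3 - <<'E'
from h import *
to([*tp(2.658,17),198],2.658-np.pi)
save('scene','s2.png');save('top','t2.png');save('wrist','w2.png')
b=[cv2.resize(cv2.imread('pics/s2.png')[150:290,200:370],(396,326)),cv2.resize(cv2.imread('pics/t2.png')[160:300,200:370],(396,326))]
cv2.imwrite('pics/d2.png',np.hstack(b))
E
```

```text
t 4.47 pos [472.5   6.3 199.9] rot [-1.567 -0.007 -0.487] F [ 0.8 -2.4 -0.9] gap 0.008 | shift [0.08 0.19 0.04] turn [-0.004 -0.004  0.007]
```

View pics/d2.png

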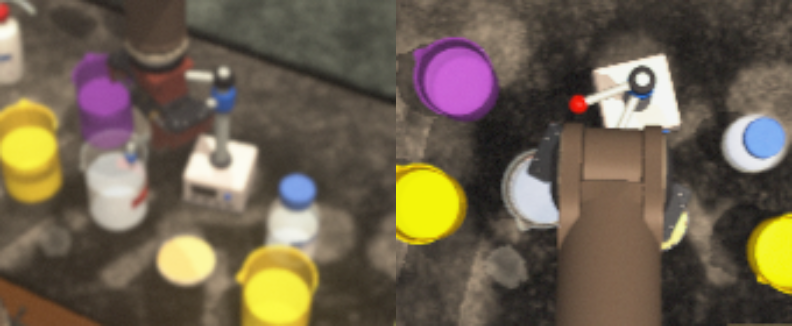

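View pics/w2.png

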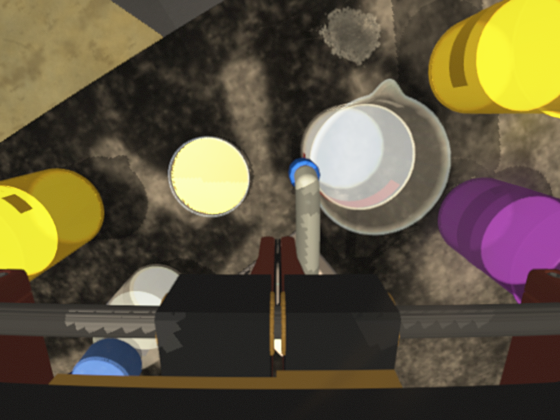

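```bash
cat >> h.py <<'E'
_c=cam
def cam(c):
    if c!='wrist': return _c(c)
    m=env.camera_model(c); s=env.sense(); H=np.array(m['hand_eye']); r=R.from_euler('xyz',s['tcp_rot']).as_matrix()
    return m['camera_matrix'],m['dist'],s['position']+r@H[:3,3],r@H[:3,:3]
E
python3 - <<'E'
from h import *
P=ray('wrist',[(303,173),(308,215),(307,190),(377,165),(312,262)],[168,210,210,139,210]); print(P.round(1))
for p in P: d=p[:2]-MAST; print(np.hypot(*d).round(1),np.arctan2(d[1],d[0]).round(3))
print(pix('wrist',[[*MAST,263],[474.7,91,139],[474.7,91,0]]).round())
a=cv2.imread('pics/w2.png')[60:280,220:480]; cv2.imwrite('pics/w2c.png',cv2.resize(a,None,fx=2.7,fy=2.7))
E
```

```text
[[443.7  38.5 168. ]
 [455.5  31.5 210. ]
 [443.8  36.8 210. ]
 [468.6  87.3 139. ]
 [479.7  22.  210. ]]
166.3 2.672
152.6 2.678
165.4 2.681
175.0 2.354
126.7 2.66
[[315. 538.]
 [385. 170.]
 [344. 150.]]
```

View pics/w2c.png

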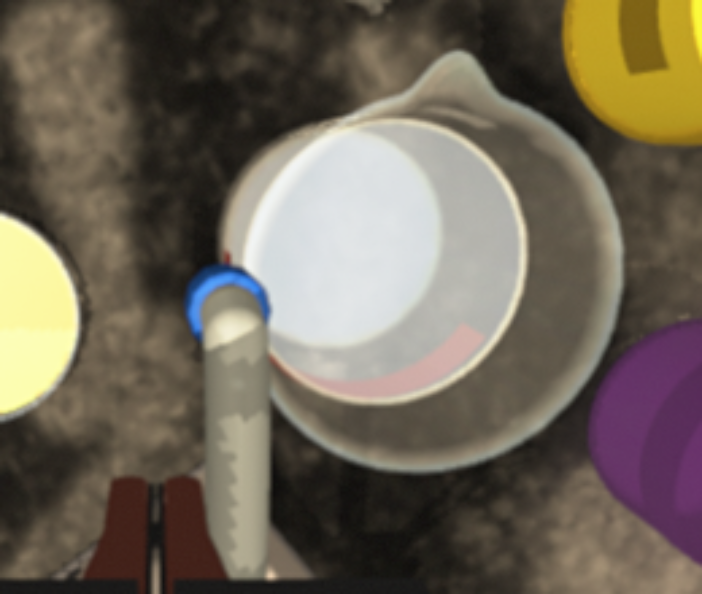

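Call:
move_arm:
  series: "-0.1 0 0.75 0 0.06 0; -0.1 0.1 0.75 0 0.06 0; -0.1 0 0.75 0 0.06 0; -0.1 0.1 0.75 0 0.06 0; -0.1 0 0.6 0 0.05 0; 0 0 0 0 0 0"

```text
t: 5.38
position: [487.8, 37.7, 198.4]
tcp_rot: [-1.567, -0.004, -0.774]
wrist_force: [-1.4, 0.5, -0.8]
finger_gap: 0.004
```

```bash
python3 - <<'E'
from h import *
to([*tp(2.325,18.5),198],2.325-np.pi)
save('wrist','w3.png')
a=cv2.imread('pics/w3.png')[60:280,180:440]; cv2.imwrite('pics/w3c.png',cv2.resize(a,None,fx=2.7,fy=2.7))
E
```

```text
t 5.38 pos [487.8  37.7 198.4] rot [-1.567 -0.004 -0.774] F [-1.4  0.5 -0.8] gap 0.004 | shift [0.08 0.05 0.65] turn [-0.004  0.042  0.004]
```

View pics/w3c.png

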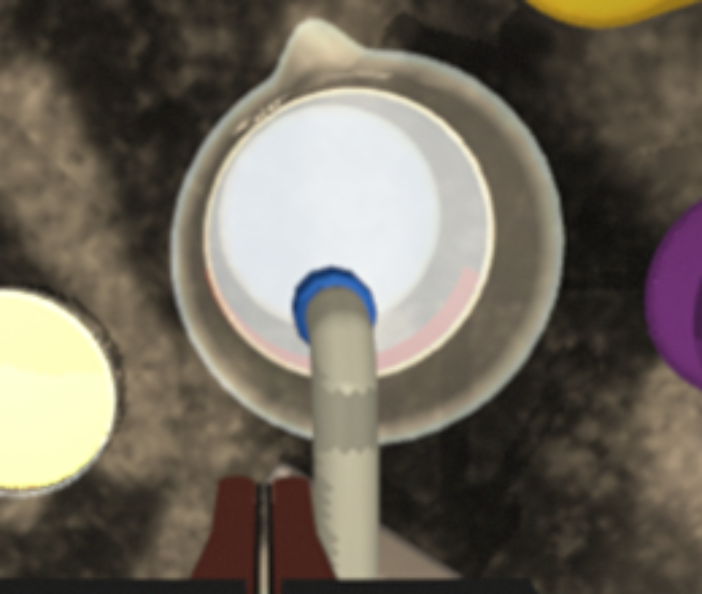

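```bash
python3 - <<'E'
from h import *
P=ray('wrist',[(303.8,172.7),(315.8,150.4),(308,215)],[168,139,210]); print(P.round(1))
for p in P: d=p[:2]-MAST; print(np.hypot(*d).round(1),np.arctan2(d[1],d[0]).round(3))
E
```

```text
[[469.2  76.6 168. ]
 [469.1  91.4 139. ]
 [478.3  66.  210. ]]
167.0 2.396
177.6 2.335
153.2 2.407
```

Call:
move_arm:
  series: "-0.1 0 0.45 0 0.04 0; 0 0 0.4 0 0.03 0; 0 0 0 0 0 0"

```text
t: 5.8
position: [492.2, 43.5, 198.4]
tcp_rot: [-1.567, -0.003, -0.843]
wrist_force: [-0.9, 0.6, -1.1]
finger_gap: 0.005
```

```bash
python3 - <<'E'
from h import *
to([*tp(2.325,18.5),198],2.325-np.pi)
save('wrist','w4.png')
a=cv2.imread('pics/w4.png')[60:280,180:440]; cv2.imwrite('pics/w4c.png',cv2.resize(a,None,fx=2.7,fy=2.7))
E
```

```text
t 5.8 pos [492.2  43.5 198.4] rot [-1.567 -0.003 -0.843] F [-0.9  0.6 -1.1] gap 0.005 | shift [ 0.18  0.04 -0.06] turn [-0.003 -0.026  0.003]
```

View pics/w4c.png

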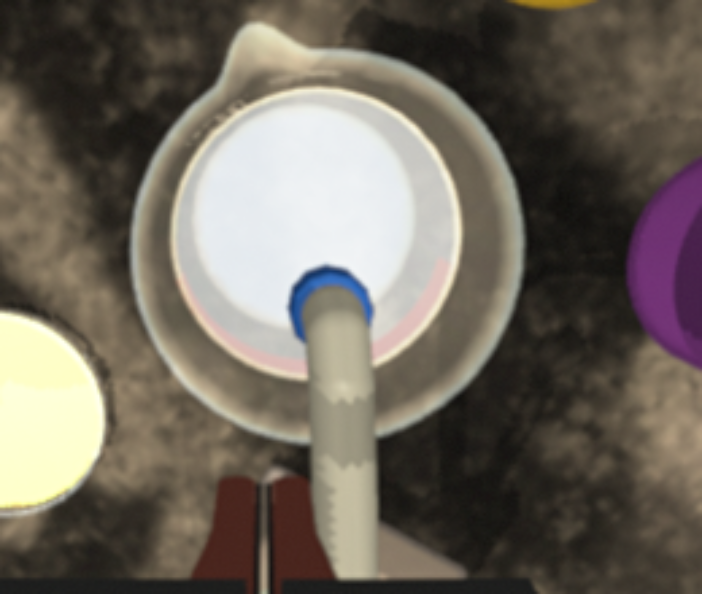

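```bash
python3 - <<'E'
from h import *
P=ray('wrist',[(180+332/2.7-.3,60+305/2.7-.3),(180+327.5/2.7-.3,60+245.5/2.7-.3),(307.5,215)],[168,139,210]); print(P.round(1))
for p in P: d=p[:2]-MAST; print(np.hypot(*d).round(1),np.arctan2(d[1],d[0]).round(3))
to([*tp(2.33,18.5+60),330]) 
to([*tp(2.33,18.5+60),198]) 
E
```

```text
[[475.9  83.1 168. ]
 [469.8  91.5 139. ]
 [484.7  72.2 210. ]]
166.8 2.34
177.1 2.332
152.9 2.349
t 5.85 pos [492.2  43.4 198.5] rot [-1.567 -0.003 -0.843] F [ 0.4 -1.   1.2] gap 0.006 | shift [  0.41 -13.17  -6.07] turn [0. 0. 0.]
t 5.85 pos [492.2  43.4 198.5] rot [-1.567 -0.003 -0.843] F [ 0.4 -1.   1.2] gap 0.006 | shift [ 0.37  0.03 -6.12] turn [0. 0. 0.]
```

Call:
move_arm:
  series: "0 0 0.25 0 0.015 0; 0 0 0 0 0 0; 0 0 -2 0 0 0; 0 0 -4 0 0 0; 0 -4 0 0 0 0; 0 -6 0 0 0 0; 0 -4 0 0 0 0; 0 0 -6 0 0 0; 0 0 -6 0 0 0;  0 0 -6 0 0 0; 0 0 -4 0 0 0; 0 0 0 0 0 0"

```text
t: 7.35
position: [304.6, -123.2, 338.6]
tcp_rot: [-1.574, -0.004, -0.867]
wrist_force: [-0.4, -0.2, -0.0]
finger_gap: 0.003
```

```bash
python3 - <<'E'
from h import *
to([470,10,330])
save('scene','s5.png');save('top','t5.png')
b=[cv2.resize(cv2.imread('pics/s5.png')[165:255,225:325],(400,360),interpolation=2),cv2.resize(cv2.imread('pics/t5.png')[180:270,230:330],(400,360),interpolation=2)]
cv2.imwrite('pics/d5.png',np.hstack(b))
E
```

```text
t 7.35 pos [ 304.6 -123.2  338.6] rot [-1.574 -0.004 -0.867] F [-0.4 -0.2 -0. ] gap 0.003 | shift [ 0.56  0.79 21.23] turn [0. 0. 0.]
```

View pics/d5.png

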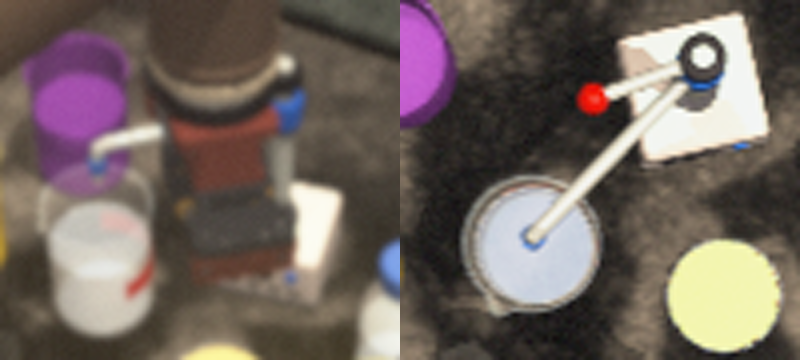

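```bash
python3 - <<'E'
from h import *
P=ray('top',[(262.9,239.5),(262.6,240.8)],[215,139]);print(P.round(1))
Q=ray('scene',[(225+97/4-.4,165+160/4-.4),(225+95/4-.4,165+207/4-.4)],[180,139]);print(Q.round(1))
for p in [*P,*Q]: d=p[:2]-MAST; print(np.hypot(*d).round(1),np.arctan2(d[1],d[0]).round(3))
E
```

```text
[[473.8  84.6 215. ]
 [472.4  89.  139. ]]
[[484.8  93.4 180. ]
 [466.7  87.6 139. ]]
169.4 2.343
173.4 2.331
168.6 2.26
176.4 2.36
```

```bash
python3 - <<'E'
from h import *
a=cv2.imread('pics/s5.png'); b=cv2.imread('pics/t5.png')
def big(im,x,y,c):
    o=cv2.resize(im[y:y+80,x:x+90],None,fx=6,fy=6,interpolation=2)[:, :]
    for A,col in [(2.343,(0,0,255)),(2.32,(0,255,0))]:
        sp=MAST+170*np.array([np.cos(A),np.sin(A)])
        for q in pix(c,[[*sp,210],[*sp,164]]):
            cv2.circle(o,tuple(int(v) for v in (q-[x,y]+.5)*6),3,col,-1)
    t=np.linspace(0,6.28,80); C=np.array([473,90])
    for z,rr in [(139,51)]:
        q=pix(c,np.c_[C[0]+rr*np.cos(t),C[1]+rr*np.sin(t),0*t+z])
        cv2.polylines(o,[((q-[x,y]+.5)*6).astype(int)],True,(255,0,255),1)
    return o[:,:400*1]
cv2.imwrite('pics/e5.png',np.hstack([big(a,225,165,'scene'),big(b,230,190,'top')]))
E
```

```text
(no output)
```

View pics/e5.png

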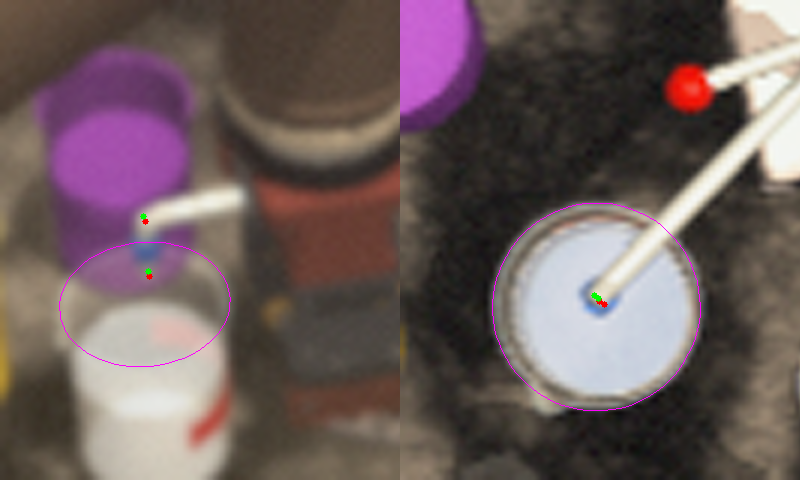

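```bash
cat >> h.py <<'E'
def lp(L,off,r=55): return tp(L,off,r)
def rows(wp):
    # wp list of (x,y,z,yaw) -> tool-frame rows from the current pose
    s=env.sense(); p=s['position']; r=R.from_euler('xyz',s['tcp_rot'])
    for x,y,z,yw in wp:
        q=R.from_euler('xyz',[-np.pi/2,0,yw]); d=r.inv().apply(np.array([x,y,z])-p)/10
        print(*d.round(2),*(r.inv()*q).as_rotvec().round(3),end='; '); p=np.array([x,y,z]); r=q
    print()
E
python3 - <<'E'
from h import *
a=np.array([304.6,-123.2,338.6,-0.867]); b=np.array([*lp(1.873,45),330,0.30])
rows([a+(b-a)*i/8 for i in range(1,9)])
E
```

```text
0.75 0.16 2.89 0.002 -0.139 0.004; 1.1 0.11 3.06 -0.0 -0.146 0.0; 1.54 0.11 2.87 0.0 -0.146 0.0; 1.94 0.11 2.61 -0.0 -0.146 0.0; 2.3 0.11 2.3 0.0 -0.146 0.0; 2.61 0.11 1.95 0.0 -0.146 0.0; 2.86 0.11 1.55 0.0 -0.146 0.0; 3.06 0.11 1.11 0.0 -0.146 0.0;
```

Call:
move_arm:
  series: "0.8 0 2.9 0 -0.14 0; 1.1 0 3.1 0 -0.15 0; 1.5 0 2.9 0 -0.15 0; 1.9 0 2.6 0 -0.15 0; 2.3 0 2.3 0 -0.15 0; 2.6 0 2 0 -0.15 0; 2.9 0 1.6 0 -0.15 0; 3.1 0 1.1 0 -0.15 0; 0 0 0 0 0 0"

```text
t: 8.57
position: [537.9, 38.8, 345.1]
tcp_rot: [-1.579, -0.016, 0.408]
wrist_force: [0.4, 0.3, 0.5]
finger_gap: 0.004
```

```bash
python3 - <<'E'
from h import *
to([*lp(1.873,45),236],0.30)
E
```

```text
t 8.57 pos [537.9  38.8 345.1] rot [-1.579 -0.016  0.408] F [0.4 0.3 0.5] gap 0.004 | shift [-2.09 10.91 -3.03] turn [0.008 0.108 0.017]
```

Call:
move_arm:
  series: "-2 0 -3 0 0.1 0.01; 0 2 0 0 0 0; 0 4 0 0 0 0; 0 3 0 0 0 0; 0 1 0 0 0 0; 0 0 0 0 0 0"

```text
t: 9.32
position: [529.3, 0.4, 247.4]
tcp_rot: [-1.582, -0.013, 0.292]
wrist_force: [0.7, 0.1, -0.5]
finger_gap: 0.002
```

```bash
python3 - <<'E'
from h import *
to([*lp(1.873,45),236],0.30)
rows([(*lp(1.873,o),236,.30) for o in (38,28,18)]+[(*lp(L,18),236,L-np.pi/2) for L in np.arange(1.873-.15,.5,-.15)])
save('wrist','w6.png'); save('scene','s6.png')
b=[cv2.imread('pics/s6.png')[165:255,225:325],cv2.imread('pics/w6.png')]
cv2.imwrite('pics/d6.png',np.hstack([cv2.resize(b[0],(360,324),interpolation=2),cv2.resize(b[1],(432,324))]))
E
```

```text
t 9.32 pos [5.293e+02 4.000e-01 2.474e+02] rot [-1.582 -0.013  0.292] F [ 0.7  0.1 -0.5] gap 0.002 | shift [0.37 1.14 0.11] turn [ 0.011 -0.008  0.013]
1.07 1.15 0.12 0.011 -0.008 0.013; 1.0 -0.0 0.0 0.0 0.0 0.0; 1.0 -0.0 0.0 0.0 0.0 0.0; 0.84 0.0 0.21 0.0 0.148 0.0; 0.84 0.0 0.21 0.0 0.15 -0.0; 0.84 0.0 0.21 0.0 0.15 -0.0; 0.84 0.0 0.21 -0.0 0.15 0.0; 0.84 0.0 0.21 0.0 0.15 -0.0; 0.84 0.0 0.21 0.0 0.15 -0.0; 0.84 -0.0 0.21 -0.0 0.15 -0.0; 0.84 0.0 0.21 0.0 0.15 0.0; 0.84 0.0 0.21 0.0 0.15 0.0;
```

View pics/d6.png

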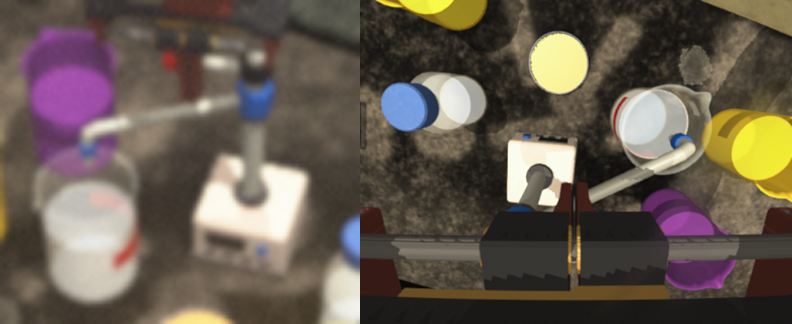

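Call:
move_arm:
  series: "1 1 0.1 0.01 0 0.01; 1 0 0 0 0 0; 1 0 0 0 0 0; 0.85 0 0.2 0 0.15 0; 0.85 0 0.2 0 0.15 0; 0 0 0 0 0 0"

```text
t: 10.18
position: [578.0, 18.7, 239.5]
tcp_rot: [-1.57, -0.003, -0.015]
wrist_force: [0.2, -0.4, 0.3]
finger_gap: 0.006
```

```bash
python3 - <<'E'
from h import *
L=1.57; to([*lp(L,18),237],L-np.pi/2)
save('wrist','w7.png'); save('scene','s7.png');save('top','t7.png')
b=[cv2.imread('pics/s7.png')[155:245,225:325],cv2.imread('pics/t7.png')[165:255,245:345]]
cv2.imwrite('pics/d7.png',np.hstack([cv2.resize(i,(400,360),interpolation=2) for i in b]))
E
```

```text
t 10.18 pos [578.   18.7 239.5] rot [-1.57  -0.003 -0.015] F [ 0.2 -0.4  0.3] gap 0.006 | shift [-0.39  0.24 -0.05] turn [-0.001 -0.014  0.003]
```

View pics/d7.png

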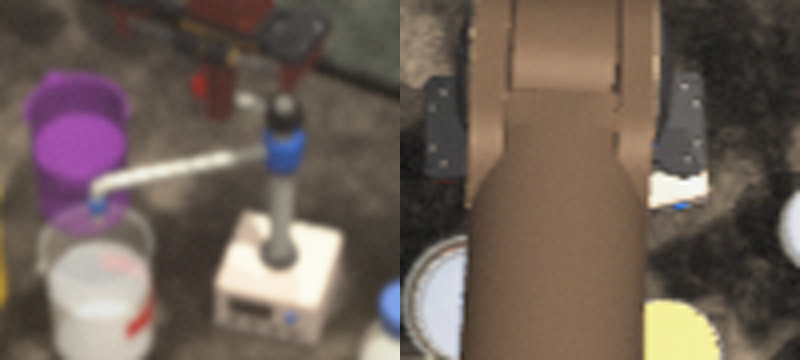

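View pics/w7.png

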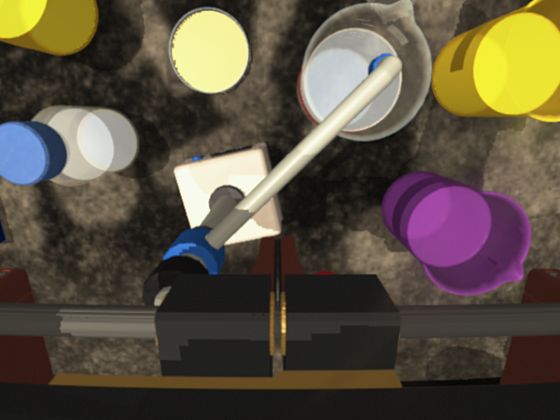

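Call:
move_arm:
  series: "0.85 0.1 0.2 0 0.15 0; 0.85 0.1 0.2 0 0.15 0; 0.85 0 0.2 0 0.15 0; 0.85 0 0.2 0 0.15 0"

```text
t: 10.82
position: [609.3, 19.0, 238.3]
tcp_rot: [-1.567, 0.004, -0.621]
wrist_force: [-3.9, 0.3, 1.5]
finger_gap: 0.007
```

```bash
python3 - <<'E'
from h import *
L=1.0; to([*lp(L,16),237],L-np.pi/2)
save('wrist','w8.png'); save('scene','s8.png')
b=[cv2.imread('pics/s8.png')[155:245,225:325],cv2.imread('pics/w8.png')]
cv2.imwrite('pics/d8.png',np.hstack([cv2.resize(b[0],(360,324),interpolation=2),cv2.resize(b[1],(432,324))]))
E
```

```text
t 10.82 pos [609.3  19.  238.3] rot [-1.567  0.004 -0.621] F [-3.9  0.3  1.5] gap 0.007 | shift [-0.04  0.13 -0.12] turn [-0.004 -0.05  -0.004]
```

View pics/d8.png

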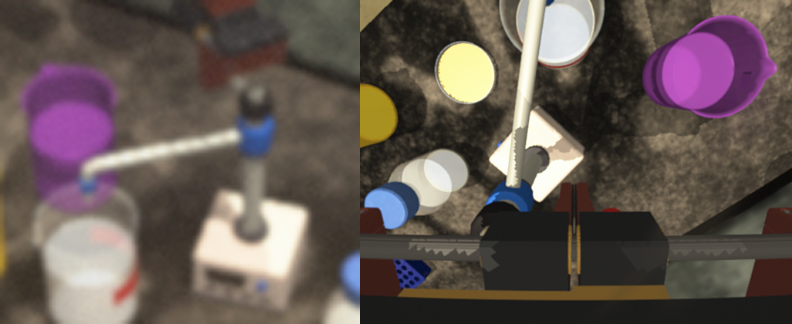

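Call:
move_arm:
  series: "0.85 0 0.2 0 0.15 0; 0.6 0.1 0.15 0 0.1 0"

```text
t: 11.18
position: [622.4, 13.6, 237.3]
tcp_rot: [-1.568, 0.007, -0.863]
wrist_force: [-2.2, 1.6, 2.3]
finger_gap: 0.005
```

Call:
move_arm:
  series: "0.4 0 0.1 0 0.06 0"

```text
t: 11.3
position: [625.3, 11.9, 237.2]
tcp_rot: [-1.568, 0.008, -0.919]
wrist_force: [-3.8, 1.0, 0.8]
finger_gap: 0.005
```

Call:
move_arm:
  series: "0.4 0 0.1 0 0.06 0"

```text
t: 11.42
position: [628.0, 10.0, 237.2]
tcp_rot: [-1.568, 0.01, -0.975]
wrist_force: [-3.0, 2.0, 2.0]
finger_gap: 0.003
```

Call:
move_arm:
  series: "0.4 0 0.1 0 0.06 0"

```text
t: 11.55
position: [629.8, 8.8, 237.1]
tcp_rot: [-1.57, 0.014, -1.031]
wrist_force: [-9.4, 7.1, 6.5]
finger_gap: 0.006
```

Call:
move_arm:
  series: "0.4 0 0.1 0 0.06 0"

```text
t: 11.68
position: [630.3, 9.3, 237.0]
tcp_rot: [-1.572, 0.021, -1.085]
wrist_force: [-13.8, 11.5, 10.7]
finger_gap: 0.007
```

```bash
python3 - <<'E'
from h import *
L=.6; to([*lp(L,17),237],L-np.pi/2)
P=env.sense()['position'][:2]-MAST
r=np.hypot(*P);print(r, np.arctan2(P[1],P[0])-np.arcsin(16/r))
print(ray('top',[(200+u/4-.4,160+v/4-.4) for u,v in [(340,120),(462,95),(488,213),(365,243)]],66).round(1))
E
```

```text
t 11.68 pos [630.3   9.3 237. ] rot [-1.572  0.021 -1.085] F [-13.8  11.5  10.7] gap 0.007 | shift [-0.04  0.   -0.26] turn [ 0.    -0.114 -0.021]
59.84303231672034 0.6056079874076934
[[631.6  19.7  66. ]
 [648.4 -75.6  66. ]
 [555.8 -92.7  66. ]
 [535.3   3.2  66. ]]
```

Call:
move_arm:
  series: "0.4 0 -0.2 0 -0.08 0; 0.4 0 0 0 0 0"

```text
t: 11.92
position: [629.9, 9.0, 236.8]
tcp_rot: [-1.569, 0.033, -0.986]
wrist_force: [-11.1, 7.3, 8.6]
finger_gap: 0.004
```

```bash
python3 - <<'E'
from h import *
L=.57; to([*lp(L,17),237],L-np.pi/2)
save('wrist','w9.png')
P=env.sense()['position'][:2]-MAST
r=np.hypot(*P);print(r, np.arctan2(P[1],P[0])-np.arcsin(16/r))
E
```

```text
t 11.93 pos [629.9   9.  236.8] rot [-1.569  0.033 -0.986] F [-11.1   7.3   8.6] gap 0.004 | shift [ 0.1  -0.02 -0.16] turn [-0.001  0.015 -0.033]
59.31245305918007 0.6055977614666685
```

View pics/w9.png

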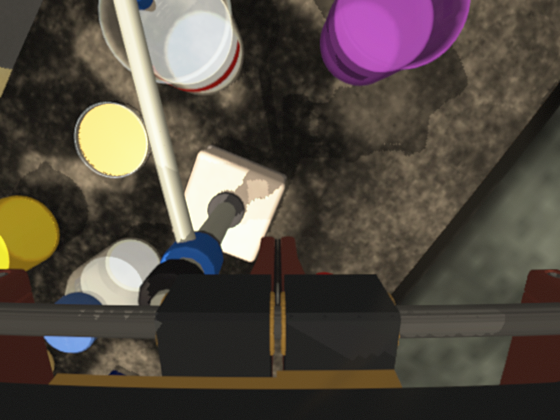

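Call:
move_arm:
  series: "-1 0 0 0 0 0; -2.5 0 0 0 0 -0.03; 0 -5 0 0 0 0; 0 -5 0 0 0 0; -5 0 1 0 0 0; -6 0 0 0 0 0; -6 0 0 0 0 0; -5 0 -2 0 0 0; -2 0 -5 0 0 0; 0 0 0 0 0 0"

```text
t: 13.22
position: [417.5, 206.5, 340.5]
tcp_rot: [-1.561, -0.002, -0.946]
wrist_force: [1.3, 0.9, 0.1]
finger_gap: 0.002
```

```bash
python3 - <<'E'
from h import *
to([*MAST,237])
save('scene','s10.png');save('top','t10.png')
b=[cv2.imread('pics/s10.png')[155:245,225:325],cv2.imread('pics/t10.png')[170:260,240:340]]
cv2.imwrite('pics/d10.png',np.hstack([cv2.resize(i,(400,360),interpolation=2) for i in b]))
E
```

```text
t 13.22 pos [417.5 206.5 340.5] rot [-1.561 -0.002 -0.946] F [1.3 0.9 0.1] gap 0.002 | shift [29.91 10.4  -0.18] turn [0. 0. 0.]
```

View pics/d10.png

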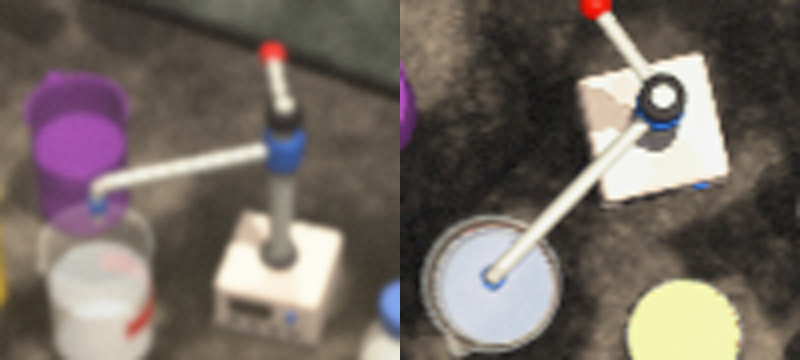

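View pics/t10.png

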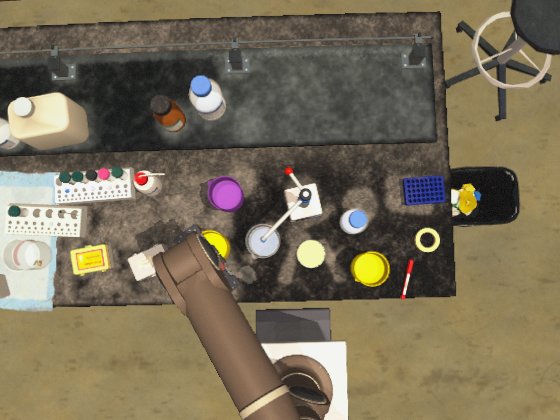

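```bash
python3 - <<'E'
from h import *
f=lambda l:[(240+(u-400)/4-.4,170+v/4-.4) for u,v in l]
P=ray('top',f([(662,97),(596,5),(492,277),(491,285)]),[263,248,213,139]);print(P.round(1))
for p in P[1:]: d=p[:2]-P[0,:2]; print(np.hypot(*d).round(1),np.arctan2(d[1],d[0]).round(3))
E
```

```text
[[593.1 -35.5 263. ]
 [660.1   7.4 248. ]
 [475.8  85.5 213. ]
 [472.3  89.7 139. ]]
79.5 0.569
168.6 2.341
174.0 2.338
```

```bash
python3 -c "
from h import *
print(env.sign_off())"
```

```text
the job is handed in; nothing more can be done
None
```

I did both pushes in the order asked with the gripper shut, then handed the job in at about 13 s. The robot was clear of everything when I did.

- **Dosing arm:** I pushed it clockwise from its right side. In the last top picture the spout points at 2.341 rad and the red-banded beaker's middle lies at 2.338 rad from the mast. The spout is about 169 mm from the mast axis and the beaker's middle about 174 mm. That leaves roughly 5 mm along the arm, which pushing sideways cannot change.
- **Clamp lever:** I pushed it clockwise until it stopped moving. The wrist force rose from about 4 N to about 20 N. In the last picture the lever stands at 0.569 rad, against 0.57 rad expected at the stop from the stand's measured yaw. The dosing arm had not moved measurably.
- **Other things:** In the last picture the beaker, bottle and petri dish stand where they did at the start.
- **Checks that disagreed:**
    - My first angle for the spout from the blurry scene picture was off, because I took the blue nozzle at the wrong height. With the model drawn over that picture, it agreed with the top view.
    - Estimates of the beaker's middle differed by 3 to 9 mm between cameras. I relied on the top and wrist views.

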